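# Index the caseback press to the third watch and close it

## Robot

A 6-joint arm with a two-finger parallel gripper is mounted at the origin on the work surface. World frame = base frame: x ahead of the robot, y to its left, z up, the work surface at z = 0. Lengths are in m, angles in rad, forces in N, time in s.
With the tool pointing down it reaches from about 0.3 to 0.75 m from the base axis. Payload 8.5 kg.
Tool frame: the origin (TCP) lies on the centre line of the jaws, within the pads' length; the fingertips stand 25 mm ahead of it and the grasp point (between the pads) lies 6 mm ahead of it; z points along the fingers, y is the line along which they close (so a half turn about z gives the same grasp; the last joint's range is limited). The gripper opens to 88 mm and grips with 3 to 60 N. Pads are 18 mm wide; open, the fingers measure 123 mm over their backs; the gripper's body (75 mm by 187 mm) begins 45 mm behind the grasp point.
Start: joints at [-1.343, 0.381, 1.297, -0, 1.464, -0.215], TCP at [0.236, -0.497, 0.264] pointing down, gripper open.
Joint ranges: [-3.11, 3.11], [-0.89, 2.33], [0.22, 2.48], [-1.42, 4.56], [0.17, 2.85], [-2.88, 2.88]. Speed limits (rad/s): [2.39, 2.39, 3.14, 3.14, 3.14, 3.14].

## Interface

Orientations are given as a 3x3 rotation matrix whose columns are the frame's x, y, z axes.
In Python, from station import monitor, viewer, ticket gives the robot as it stands. The module is installed in compiled form; this text tells all that it offers.
- The arm moves only by the tool servo_tool, never from a script. Its argument "targets" is a list of rows, each a list of 7 numbers: the shift along the tool's x, y, z in m, then the turn, a rotation vector about the tool's x, y, z in rad, then the finger opening in m, from 0 to 0.0881. In form: [[x, y, z, rx, ry, rz, hand], ...]. A call has 1 to 10 rows; each row is the pose to reach, as a shift and turn from the pose commanded when the call began, along the tool's axes at that moment; what a row does not reach only later rows make up. A row lasts 1/12 s, in which the tool goes at most 41.7 mm and 7.16 degrees, less where a joint would pass 70% of its speed; a pose out of reach is approached as far as the arm can. A call with a gripper value outside its range is refused whole. The fingers move at their own pace and stop on an object; "squeeze" is the grip in N (left out, the last holds). Time passes only in rows, so rows that repeat a pose let the fingers close. It gives the time, the measured TCP pose, the force, the opening and the grip force at its end, in the units of the state.
- monitor.read_state(): the state, without advancing time (a new reading comes with each control period).
- viewer.get_image(name): name is "side" or "top"; returns the picture (480x640x3 uint8, blue, green, red); there is no depth.
- viewer.camera_info(name): a dict with "K" (3x3 intrinsics, pixels), "rvec" (rotation vector, rad) and "tvec" (3), from world to camera coordinates, as OpenCV has them. Camera axes: x right, y down, z forward; pixel columns grow to the right and rows downward; lengths in m; the calibration is good to about 2 mm. A picture is of the moment at which its call begins. camera_info takes no time and is no camera call.
- ticket.hand_in(): hands the job in; it is judged then, once.
The state is a dict: "t": time; "qpos": joint angles; "joint_vel": joint speeds; "tau": joint torques, N m; "tool_pos": TCP position; "eef_rot": TCP orientation; "force": force on the tool from outside, world axes, zero at the start; "ft_torque": the same for the moment, N m; "gripper_width": finger opening in m; "finger_force": force on a finger pad.
Only numpy, scipy, OpenCV 4.12 (cv2) and the standard library are available. Lean on these libraries where they do the work, as an engineer would, in place of code of your own. Each camera call takes 0.05 s, during which the arm holds its last target. There are 200 camera calls.

## Task

Gently push the upright pins of the press's turret to turn it clockwise (seen from above), click by click, letting the first, then the second, then the third of its five watches come to rest under the ram, without running on to the fourth. Then press the ram's knob straight down, firmly but gently (no more than 30 N), until the third watch's caseback is fully home, and let the ram spring back up. Leave the other casebacks and the things on the desk alone.

Things in the scene. Friction and masses are not known exactly. Their poses are not given: they have to be found in the camera images.
- press: Grey caseback press, fixed to the desk. Origin: on the desk under the turret's upright axis; z up; +x points from that axis to the press's column, which stands at x = 102 to 136 mm, 46 mm wide, 142 mm high. From the column an arm (26 mm wide, 115 to 140 mm above the desk) reaches over the turret and guides the upright ram at x = 60 mm.
- turret: Level aluminium turret, 190 mm wide, top 50 mm above the desk, origin at desk height on its axis. Eight nests 45 degrees apart, 60 mm radius: five neighbours hold watches, three are empty. It turns freely (and starts anywhere) while the empty side faces the ram; each watch has a click stop under the ram. To push it by: eight upright steel pins midway between the nests, 12 mm thick, 88 mm radius. It bears at most 40 N.
- pin (a point): Top of the pin between watches 1 and 2, 100 mm above the desk (all pins are alike). In a click stop the pins stand 22.5, 67.5, ... degrees from the press's +x. To get from the free side into the first stop, and from stop to stop, a pin takes a sideways push of about 8 N; the resistance falls to nothing 22.5 degrees on, where the turret snaps ahead by itself into the next stop and leaves the pusher behind.
- ram: Upright steel ram, 16 mm thick, with a black push knob on top, 32 mm wide. It slides straight down up to 21 mm against a spring (2 to 4 N) and springs back up. After 2 to 14 mm (watches differ in thickness) its nose meets a proud caseback, which yields at about 7 N more (9 to 12 N on the knob in all) for 4 mm until it is home; there the ram stops hard. The knob must not be pushed with more than 30 N.
- ram_top (a point): Centre of the flat top of the ram's knob, where to press; 182 mm above the desk when up.
- cap3 (a joint): How far the caseback of watch 3 has been pressed in, in m: 0 = standing 4 mm proud, 0.004 = fully home; it stays where it is left.
- cap4 (a joint): The same for the caseback of watch 4, which is to stay proud.
- cap5 (a joint): The same for the caseback of watch 5, which is to stay proud.
- watch1 (a point): Centre of watch 1 on the turret (its caseback already closed), given at 61 mm above the desk, 60 mm from the turret's axis. Steel, 36 mm wide, back up; casebacks top out 58 to 74 mm above the desk. The watches are numbered counter-clockwise from the empty nests, so that turning clockwise brings 1, 2, 3 under the ram in that order.
- watch2 (a point): Centre of watch 2 on the turret (its caseback already closed), given at 61 mm above the desk, 60 mm from the turret's axis. Steel, 36 mm wide, back up; casebacks top out 58 to 74 mm above the desk.
- watch3 (a point): Centre of watch 3 on the turret (caseback proud, the one to close), given at 61 mm above the desk, 60 mm from the turret's axis. Steel, 36 mm wide, back up; casebacks top out 58 to 74 mm above the desk.
- watch4 (a point): Centre of watch 4 on the turret (caseback proud), given at 61 mm above the desk, 60 mm from the turret's axis. Steel, 36 mm wide, back up; casebacks top out 58 to 74 mm above the desk.
- tweezers_mid (a point): Steel tweezers lying flat, 128 mm long, 6 mm high (bystander). Point: their middle.
- holder_mid (a point): Green plastic movement holder, 62 x 42 x 18 mm (bystander). Point: its centre.
- wrench_mid (a point): Aluminium caseback wrench lying flat, 130 x 50 x 16 mm (bystander). Point: its middle.
- cup_mid (a point): White ceramic cup, 76 mm wide at the rim, 70 mm high (bystander). Point: its centre.
- loupe_mid (a point): Black eye loupe standing on its wide end, 36 mm wide, 30 mm high (bystander). Point: its centre.
- driver_mid (a point): Small aluminium-handled screwdriver lying flat, 120 mm long (bystander). Point: near its middle.
- jar_mid (a point): Glass jar with aluminium lid, 44 mm wide, 50 mm high (bystander). Point: its centre.

How it is judged:
By the outcome, as a careful person would: the job done as asked, in the order asked, and still so for the second after the job is handed in, with the robot touching nothing.
It also fails if it takes over 72 s, if anything falls off the work surface, if the arm or the gripper's body presses on something with over 40 N, if the wrist force passes 120 N, or if a joint passes its speed limit or range.

## Working session

There is one attempt and no reset: what is moved stays moved. The work goes in short steps, Python scripts to look and compute and a tool call to move; the robot and the scene stay as the last step left them, time stands still between calls to the robot, and variables do not carry over. Pictures are saved under pics/ and viewed, at most 10 in all, crops included, and the job is handed in when it is done.

Besides the shell and the picture viewer there is one more tool, called as name(argument=value, ...), one argument or row to a line, values as JSON. servo_tool: Moves the arm, as the interface text tells. Its arguments: {"type":"object","properties":{"targets":{"type":"array"},"squeeze":{"type":"number"}},"required":["targets"]}

```bash
mkdir -p pics; cat > h.py <<'E'
import numpy as np, cv2
from station import monitor, viewer, ticket
def ray(n,u,v,z):
    c=viewer.camera_info(n);K=np.array(c["K"],float);R=cv2.Rodrigues(np.array(c["rvec"],float))[0];t=np.array(c["tvec"],float).ravel()
    o=-R.T@t;d=R.T@np.linalg.inv(K)@[u,v,1.];return (o+d*(z-o[2])/d[2]).round(4)
def proj(n,p):
    c=viewer.camera_info(n);return cv2.projectPoints(np.array(p,float).reshape(-1,3),np.array(c["rvec"],float),np.array(c["tvec"],float),np.array(c["K"],float),None)[0].reshape(-1,2).round(1)
def shot(n,f): 
    im=viewer.get_image(n);cv2.imwrite("pics/"+f,im);return im
E
python3 - <<'E'
from h import *
shot("top","t0.png");shot("side","s0.png")
for n in("top","side"):
    c=viewer.camera_info(n);R=cv2.Rodrigues(np.array(c["rvec"],float))[0];print(n,-R.T@np.array(c["tvec"]).ravel(),R[2])
s=monitor.read_state();print(s)
E
```

```text
top [0.3512733  0.04615885 1.33875459] [ 0.12274868  0.00648048 -0.99241663]
side [0.25477773 1.0445649  0.93870853] [ 0.18546801 -0.76667745 -0.61466032]
{'t': 0.1, 'qpos': array([-1.34329820e+00,  3.81155223e-01,  1.29814425e+00,  5.64256130e-06,
        1.46361496e+00, -2.15294782e-01]), 'joint_vel': array([-0.00057705, -0.00134818, -0.00310847,  0.00236963,  0.00243306,
       -0.00027252]), 'tau': array([ 4.24888975e-03, -4.38653183e+01, -2.24909377e+01,  7.15382164e-02,
        3.42678849e-02, -8.08446634e-05]), 'tool_pos': array([ 0.23560786, -0.49674314,  0.26319894]), 'eef_rot': array([[ 9.03558828e-01,  4.28463952e-01, -2.92649567e-04],
       [ 4.28463955e-01, -9.03557955e-01,  1.28898730e-03],
       [ 2.87858750e-04, -1.29006565e-03, -9.99999126e-01]]), 'force': array([ 0.37285298,  0.59187919, -0.05932961]), 'ft_torque': array([ 0.02800893,  0.02604068, -0.06692532]), 'finger_force': 0.0, 'gripper_width': 0.08842077469608235}
```

View pics/t0.png

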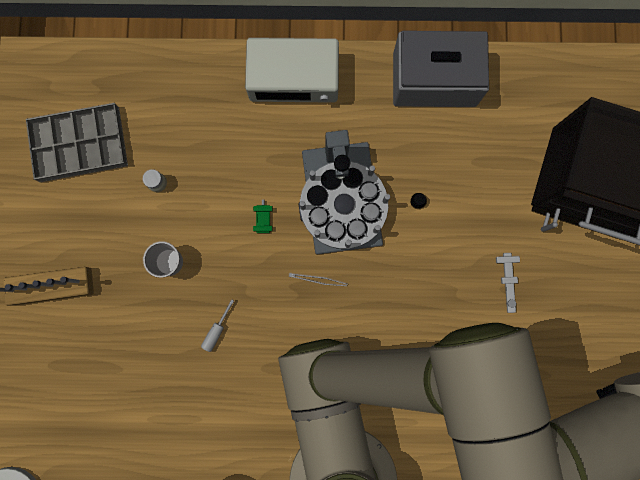

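View pics/s0.png

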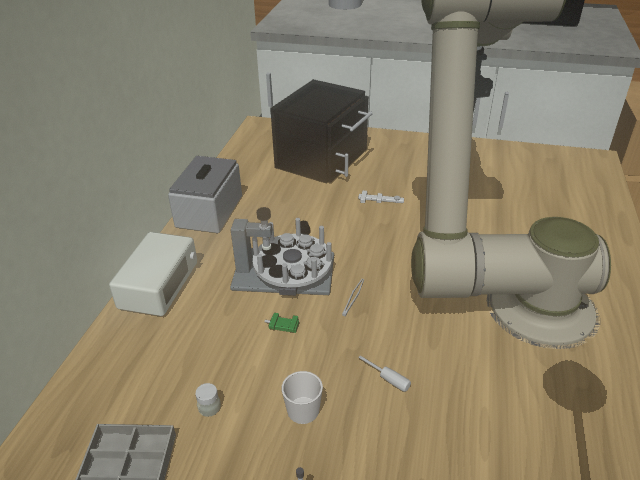

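The top view shows the press with its turret centred near (344,204), its column towards (337,140), and the knob near (342,162). I'll enlarge that area.

```bash
python3 - <<'E'
from h import *
im=cv2.imread("pics/t0.png")[120:260,285:405]
a=cv2.resize(im,None,fx=4.2,fy=4.2,interpolation=cv2.INTER_CUBIC)
im=cv2.imread("pics/s0.png")[200:300,225:340]
cv2.imwrite("pics/c0.png",a)
print(ray("top",344,204,.05))
E
```

```text
[0.581  0.0028 0.05  ]
```

View pics/c0.png

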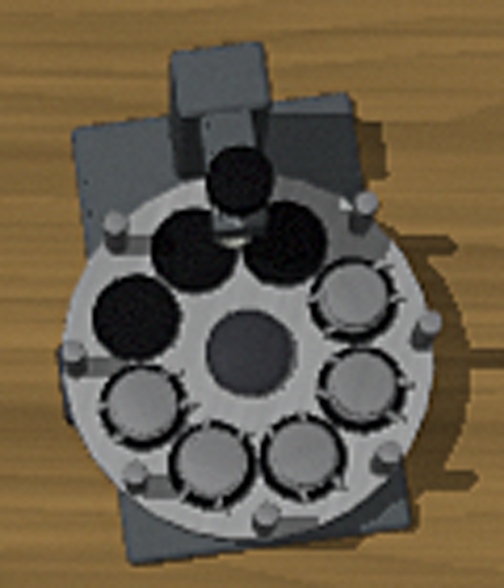

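```bash
cat > meas.py <<'E'
from h import *
P=lambda u,v,z: ray("top",285+(u+.5)/4.2-.5,120+(v+.5)/4.2-.5,z)
c=P(250,353,.05); r=P(240,180,.182); print("hub",c,"ramtop",r)
print("col top",P(218,66,.142), "disc L,R,B",P(62,345,.05),P(434,350,.05),P(248,543,.05))
d=r[:2]-c[:2];print("ram r",np.hypot(*d),np.degrees(np.arctan2(d[1],d[0])))
d=P(218,66,.142)[:2]-c[:2];print("col",np.hypot(*d),np.degrees(np.arctan2(d[1],d[0])))
for u,v in [(117,220),(73,350),(135,468),(266,512),(388,455),(430,322),(366,202)]:
    p=P(u,v,.1);d=p[:2]-c[:2];print("pin",p,np.hypot(*d),np.degrees(np.arctan2(d[1],d[0])))
for u,v in [(142,405),(210,460),(303,453),(362,388),(355,298)]:
    p=P(u,v,.061);d=p[:2]-c[:2];print("w",p,np.hypot(*d),np.degrees(np.arctan2(d[1],d[0])))
E
python3 meas.py
```

```text
hub [0.5817 0.0025 0.05  ] ramtop [0.6389 0.0122 0.182 ]
col top [0.7047 0.0221 0.142 ] disc L,R,B [0.5847 0.0983 0.05  ] [ 0.5844 -0.0912  0.05  ] [0.4845 0.0027 0.05  ]
ram r 0.05801663554533306 9.624678757072875
col 0.12455183659826137 9.053937876089291
pin [0.6384 0.0702 0.1   ] 0.08830730434114721 50.05320427685457
pin [0.5732 0.0908 0.1   ] 0.08870817324237942 95.49850653197589
pin [0.5153 0.0597 0.1   ] 0.08764017343661526 139.25688440821511
pin [ 0.4945 -0.0042  0.1   ] 0.0874570180145653 -175.60631926829362
pin [ 0.5232 -0.0634  0.1   ] 0.08811957784737737 -131.59574173046235
pin [ 0.5892 -0.0839  0.1   ] 0.08672490991635563 -85.0388441953366
pin [ 0.6489 -0.0524  0.1   ] 0.0867747082968304 -39.247595306181374
w [0.5525 0.057  0.061 ] 0.06182952369216506 118.1815074103392
w [0.525  0.0225 0.061 ] 0.060123955292379065 160.57053732402656
w [ 0.5291 -0.0242  0.061 ] 0.05898855821258897 -153.08744267004803
w [ 0.5625 -0.0537  0.061 ] 0.05938922461187719 -108.86206599785113
w [ 0.6086 -0.05    0.061 ] 0.05899033819194464 -62.870262684146425
```

servo_tool(
  targets=[
    [0.23,-0.116,0,0,0,-1.19,0],
    [0.23,-0.116,0,0,0,-1.19,0],
    [0.23,-0.116,0,0,0,-1.19,0],
    [0.23,-0.116,0,0,0,-1.19,0],
    [0.23,-0.116,0,0,0,-1.19,0],
    [0.23,-0.116,0,0,0,-1.19,0],
    [0.23,-0.116,0,0,0,-1.19,0],
    [0.23,-0.116,0,0,0,-1.19,0],
    [0.23,-0.116,0,0,0,-1.19,0],
    [0.23,-0.116,0,0,0,-1.19,0],
  ],
  squeeze=20,
)

```text
t: 0.93
tool_pos: [0.3939, -0.2931, 0.2635]
eef_rot: [[-0.069, 0.998, -0.0], [0.998, 0.069, 0.0], [0.0, -0.0, -1.0]]
force: [-0.6, 0.5, 1.0]
gripper_width: 0.024
finger_force: 0.0
```

servo_tool(
  targets=[
    [0.191,0.17,0,0,0,-1.19,0],
    [0.191,0.17,0,0,0,-1.19,0],
    [0.191,0.17,0,0,0,-1.19,0],
    [0.191,0.17,0,0,0,-1.19,0],
    [0.191,0.17,0,0,0,-1.19,0],
    [0.191,0.17,0,0,0,-1.19,0],
    [0.191,0.17,0,0,0,-1.19,0],
    [0.191,0.17,0,0,0,-1.19,0],
    [0.191,0.17,0,0,0,-1.19,0],
    [0.191,0.17,0,0,0,-1.19,0],
  ],
)

```text
t: 1.77
tool_pos: [0.5516, -0.0919, 0.2632]
eef_rot: [[-0.952, 0.307, -0.001], [0.307, 0.952, 0.0], [0.001, 0.0, -1.0]]
force: [-0.1, -0.1, -0.1]
gripper_width: 0.0005
finger_force: 0.0
```

servo_tool(
  targets=[
    [0,0,0.025,0,0,0,0],
    [0,0,0.05,0,0,0,0],
    [0,0,0.075,0,0,0,0],
    [0,0,0.1,0,0,0,0],
    [0,0,0.12,0,0,0,0],
    [0,0,0.135,0,0,0,0],
    [0,0,0.15,0,0,0,0],
    [0,0,0.16,0,0,0,0],
    [0,0,0.163,0,0,0,0],
    [0,0,0.163,0,0,0,0],
  ],
)

```text
t: 2.6
tool_pos: [0.5514, -0.0923, 0.1002]
eef_rot: [[-0.95, 0.313, -0.001], [0.313, 0.95, 0.001], [0.001, 0.0, -1.0]]
force: [-0.6, 0.0, 0.5]
gripper_width: 0.0003
finger_force: 0.0
```

```bash
python3 - <<'E'
from h import *
a=shot("top","t1.png")[110:270,275:455];b=shot("side","s1.png")[180:320,220:400]
s=lambda i:cv2.resize(i,(480,int(480*i.shape[0]/i.shape[1])),interpolation=cv2.INTER_CUBIC)
a=cv2.resize(a,(400,356),interpolation=3);b=cv2.resize(b,(400,311),interpolation=3)
cv2.imwrite("pics/c1.png",np.hstack([a[:311+45],cv2.copyMakeBorder(b,0,45,0,0,0)]))
E
```

```text
(no output)
```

View pics/c1.png

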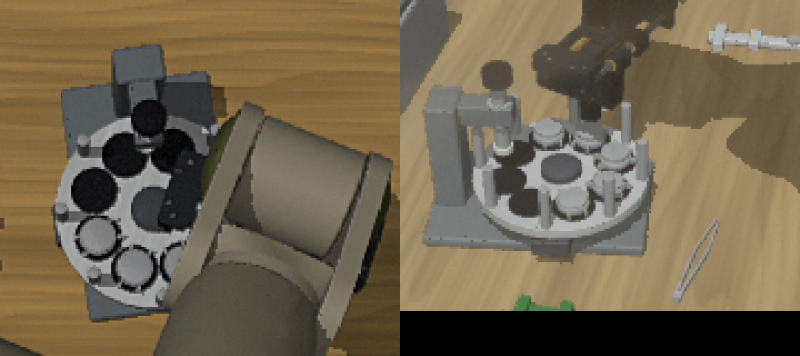

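The crop shows the closed fingers lowered between two pins (side crop, near (590,105)), clear of the watches and the ram. I'm starting the arc.

servo_tool(
  targets=[
    [0.0051,0.0001,0,0,0,0.0524,0],
    [0.0102,0.0005,0,0,0,0.1047,0],
    [0.0153,0.0012,0,0,0,0.1571,0],
    [0.0204,0.0021,0,0,0,0.2094,0],
    [0.0254,0.0033,0,0,0,0.2618,0],
    [0.0303,0.0048,0,0,0,0.3142,0],
    [0.0351,0.0065,0,0,0,0.3665,0],
    [0.0399,0.0085,0,0,0,0.4189,0],
    [0.0445,0.0107,0,0,0,0.4712,0],
    [0.049,0.0131,0,0,0,0.5236,0],
  ],
)

```text
t: 3.53
tool_pos: [0.5095, -0.0647, 0.1018]
eef_rot: [[-0.664, 0.748, 0.002], [0.748, 0.664, -0.001], [-0.002, 0.001, -1.0]]
force: [0.2, -0.7, 0.2]
gripper_width: 0.0002
finger_force: 0.2
```

servo_tool(
  targets=[
    [0.0051,0.0001,0,0,0,0.0524,0],
    [0.0102,0.0005,0,0,0,0.1047,0],
    [0.0153,0.0012,0,0,0,0.1571,0],
    [0.0204,0.0021,0,0,0,0.2094,0],
    [0.0254,0.0033,0,0,0,0.2618,0],
    [0.0303,0.0048,0,0,0,0.3142,0],
    [0.0351,0.0065,0,0,0,0.3665,0],
    [0.0399,0.0085,0,0,0,0.4189,0],
    [0.0445,0.0107,0,0,0,0.4712,0],
    [0.049,0.0131,0,0,0,0.5236,0],
  ],
)

```text
t: 4.37
tool_pos: [0.4866, -0.0193, 0.1017]
eef_rot: [[-0.201, 0.98, 0.002], [0.98, 0.201, -0.001], [-0.001, 0.002, -1.0]]
force: [0.6, -1.1, -0.8]
gripper_width: 0.0005
finger_force: 0.3
```

servo_tool(
  targets=[
    [0.0034,0.0001,0,0,0,0.035,0],
    [0.0068,0.0002,0,0,0,0.07,0],
    [0.0102,0.0005,0,0,0,0.1047,0],
    [0.0136,0.001,0,0,0,0.14,0],
    [0.017,0.0015,0,0,0,0.1745,0],
    [0.0204,0.0021,0,0,0,0.2094,0],
    [0.0237,0.0029,0,0,0,0.2443,0],
    [0.027,0.0038,0,0,0,0.2793,0],
    [0.0303,0.0048,0,0,0,0.3142,0],
    [0.0335,0.006,0,0,0,0.349,0],
  ],
)

```text
t: 5.2
tool_pos: [0.4854, 0.0141, 0.1017]
eef_rot: [[0.145, 0.989, 0.001], [0.989, -0.145, -0.002], [-0.002, 0.001, -1.0]]
force: [-3.9, -8.5, 3.2]
gripper_width: 0.0006
finger_force: 4.0
```

servo_tool(
  targets=[
    [0.0034,0.0001,0,0,0,0.035,0],
    [0.0068,0.0002,0,0,0,0.07,0],
    [0.0102,0.0005,0,0,0,0.1047,0],
    [0.0136,0.001,0,0,0,0.14,0],
    [0.017,0.0015,0,0,0,0.1745,0],
    [0.0204,0.0021,0,0,0,0.2094,0],
    [0.0237,0.0029,0,0,0,0.2443,0],
    [0.0253,0.0033,0,0,0,0.2618,0],
    [0.027,0.0038,0,0,0,0.2793,0],
    [0.027,0.0038,0,0,0,0.2793,0],
  ],
)

```text
t: 6.03
tool_pos: [0.4934, 0.041, 0.1012]
eef_rot: [[0.411, 0.911, 0.001], [0.911, -0.411, -0.0], [0.0, 0.001, -1.0]]
force: [-0.7, -1.0, 0.9]
gripper_width: 0.0004
finger_force: 0.5
```

servo_tool(
  targets=[
    [0.0017,0,0,0,0,0.0175,0],
    [0.0034,0.0001,0,0,0,0.035,0],
    [0.0051,0.0001,0,0,0,0.0524,0],
    [0.0068,0.0002,0,0,0,0.07,0],
    [0.0068,0.0002,0,0,0,0.07,0],
    [0.0068,0.0002,0,0,0,0.07,0],
  ],
)

```text
t: 6.53
tool_pos: [0.4962, 0.0471, 0.1007]
eef_rot: [[0.474, 0.881, 0.0], [0.881, -0.474, 0.0], [0.0, 0.0, -1.0]]
force: [-0.1, -0.0, -0.2]
gripper_width: 0.0006
finger_force: 0.0
```

```bash
cat > two.py <<'E'
from h import *
import sys
a=shot("top","t.png")[110:270,275:455];b=shot("side","s.png")[180:320,220:400]
a=cv2.resize(a,(400,356),interpolation=3);b=cv2.resize(b,(400,311),interpolation=3)
cv2.imwrite("pics/"+sys.argv[1],np.hstack([a,cv2.copyMakeBorder(b,0,45,0,0,0)]))
E
python3 two.py c2.png
```

```text
(no output)
```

View pics/c2.png

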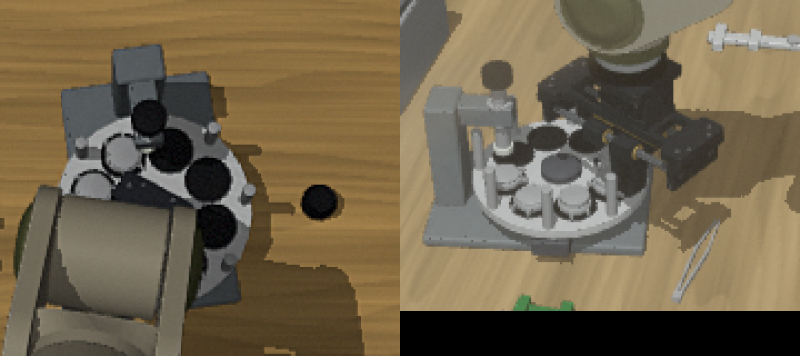

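Watch 1 is near (122,152), still about 21° short of the ram, so the turret sits at the balance point. I'll push on slightly.

servo_tool(
  targets=[
    [0.0017,0,0,0,0,0.0175,0],
    [0.0034,0.0001,0,0,0,0.035,0],
    [0.0051,0.0001,0,0,0,0.0524,0],
    [0.0051,0.0001,0,0,0,0.0524,0],
    [0.0051,0.0001,0,0,0,0.0524,0],
    [0.0051,0.0001,0,0,0,0.0524,0],
  ],
)

```text
t: 7.13
tool_pos: [0.4985, 0.0514, 0.1007]
eef_rot: [[0.519, 0.855, -0.0], [0.855, -0.519, 0.0], [-0.0, -0.0, -1.0]]
force: [-0.6, 0.8, -0.5]
gripper_width: 0.0004
finger_force: 0.0
```

```bash
python3 two.py c3.png
```

```text
(no output)
```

View pics/c3.png

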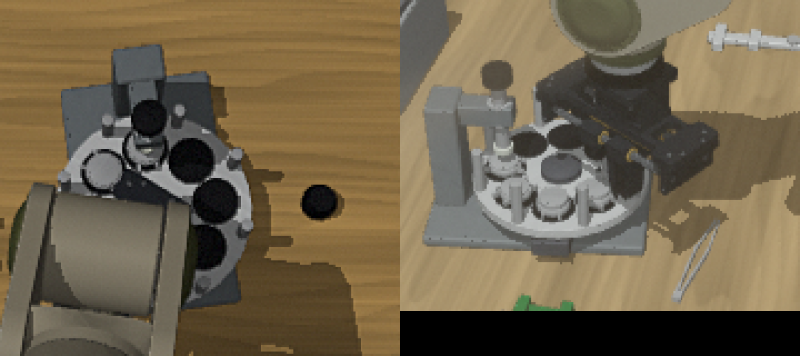

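Watch 1 is now under the ram: it shows at (145,150), with pins at (109,125) and (180,113) on either side. I'll lift, step back one pin and lower.

servo_tool(
  targets=[
    [0,0,-0.018,0,0,0,0],
    [0,0,-0.036,0,0,0,0],
    [-0.0111,0.0006,-0.036,0,0,-0.1134,0],
    [-0.022,0.0025,-0.036,0,0,-0.2269,0],
    [-0.0327,0.0056,-0.036,0,0,-0.3403,0],
    [-0.043,0.0099,-0.036,0,0,-0.4538,0],
    [-0.0527,0.0154,-0.036,0,0,-0.5672,0],
    [-0.0617,0.0218,-0.036,0,0,-0.6807,0],
    [-0.0617,0.0218,-0.02,0,0,-0.6807,0],
    [-0.0617,0.0218,0,0,0,-0.6807,0],
  ],
)

```text
t: 8.07
tool_pos: [0.4859, -0.0134, 0.1014]
eef_rot: [[-0.134, 0.991, 0.003], [0.991, 0.134, -0.001], [-0.001, 0.003, -1.0]]
force: [0.9, 0.5, -0.5]
gripper_width: 0.0003
finger_force: 0.0
```

servo_tool(
  targets=[
    [0.0051,0.0001,0,0,0,0.0524,0],
    [0.0102,0.0005,0,0,0,0.1047,0],
    [0.0153,0.0012,0,0,0,0.1571,0],
    [0.0204,0.0021,0,0,0,0.2094,0],
    [0.0254,0.0033,0,0,0,0.2618,0],
    [0.0303,0.0048,0,0,0,0.3142,0],
    [0.0351,0.0065,0,0,0,0.3665,0],
    [0.0399,0.0085,0,0,0,0.4189,0],
    [0.0445,0.0107,0,0,0,0.4712,0],
    [0.049,0.0131,0,0,0,0.5236,0],
  ],
)

```text
t: 8.9
tool_pos: [0.4906, 0.0376, 0.1006]
eef_rot: [[0.381, 0.924, -0.003], [0.924, -0.381, -0.0], [-0.001, -0.002, -1.0]]
force: [-3.3, -2.4, 0.4]
gripper_width: 0.0005
finger_force: 1.7
```

servo_tool(
  targets=[
    [0.0017,0,0,0,0,0.0175,0],
    [0.0034,0.0001,0,0,0,0.035,0],
    [0.0051,0.0001,0,0,0,0.0524,0],
    [0.0068,0.0002,0,0,0,0.07,0],
    [0.0085,0.0004,0,0,0,0.0873,0],
    [0.0102,0.0005,0,0,0,0.1047,0],
    [0.0119,0.0007,0,0,0,0.1222,0],
    [0.0136,0.001,0,0,0,0.14,0],
    [0.0153,0.0012,0,0,0,0.1571,0],
    [0.0153,0.0012,0,0,0,0.1571,0],
  ],
)

```text
t: 9.73
tool_pos: [0.4988, 0.0517, 0.1008]
eef_rot: [[0.52, 0.854, 0.001], [0.854, -0.52, 0.0], [0.0, 0.0, -1.0]]
force: [0.3, 0.1, 0.6]
gripper_width: 0.0005
finger_force: 0.0
```

servo_tool(
  targets=[
    [0,0,0,0,0,0,0],
    [0,0,0,0,0,0,0],
    [0,0,0,0,0,0,0],
  ],
)

```text
t: 9.98
tool_pos: [0.4984, 0.0514, 0.1007]
eef_rot: [[0.519, 0.855, 0.0], [0.855, -0.519, 0.0], [0.0, 0.0, -1.0]]
force: [-0.5, 0.6, 0.0]
gripper_width: 0.0007
finger_force: 0.0
```

```bash
python3 two.py c4.png
```

```text
(no output)
```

View pics/c4.png

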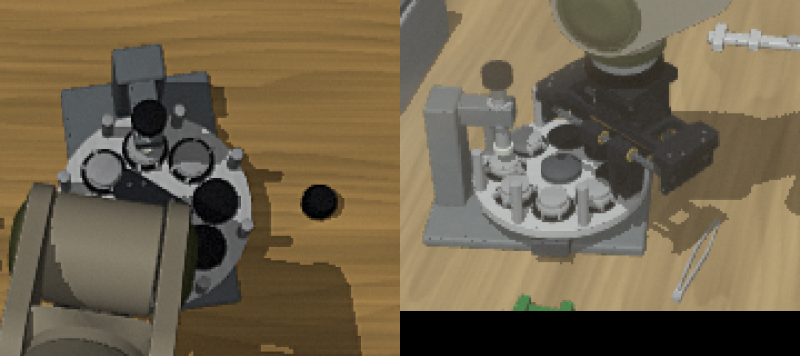

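Watch 1 has moved past the ram to (192,158) and watch 2 has come to rest under it at (145,150). I'll repeat the cycle exactly.

servo_tool(
  targets=[
    [0,0,-0.018,0,0,0,0],
    [0,0,-0.036,0,0,0,0],
    [-0.0111,0.0006,-0.036,0,0,-0.1134,0],
    [-0.022,0.0025,-0.036,0,0,-0.2269,0],
    [-0.0327,0.0056,-0.036,0,0,-0.3403,0],
    [-0.043,0.0099,-0.036,0,0,-0.4538,0],
    [-0.0527,0.0154,-0.036,0,0,-0.5672,0],
    [-0.0617,0.0218,-0.036,0,0,-0.6807,0],
    [-0.0617,0.0218,-0.02,0,0,-0.6807,0],
    [-0.0617,0.0218,0,0,0,-0.6807,0],
  ],
)

```text
t: 10.92
tool_pos: [0.4858, -0.0135, 0.1014]
eef_rot: [[-0.134, 0.991, 0.004], [0.991, 0.134, -0.001], [-0.001, 0.003, -1.0]]
force: [0.2, 0.6, 0.2]
gripper_width: 0.0006
finger_force: 0.0
```

servo_tool(
  targets=[
    [0.0051,0.0001,0,0,0,0.0524,0],
    [0.0102,0.0005,0,0,0,0.1047,0],
    [0.0153,0.0012,0,0,0,0.1571,0],
    [0.0204,0.0021,0,0,0,0.2094,0],
    [0.0254,0.0033,0,0,0,0.2618,0],
    [0.0303,0.0048,0,0,0,0.3142,0],
    [0.0351,0.0065,0,0,0,0.3665,0],
    [0.0399,0.0085,0,0,0,0.4189,0],
    [0.0445,0.0107,0,0,0,0.4712,0],
    [0.049,0.0131,0,0,0,0.5236,0],
  ],
)

```text
t: 11.75
tool_pos: [0.4905, 0.0376, 0.1006]
eef_rot: [[0.381, 0.924, -0.002], [0.924, -0.381, -0.0], [-0.001, -0.002, -1.0]]
force: [-4.3, -1.5, 1.3]
gripper_width: 0.0007
finger_force: 1.7
```

servo_tool(
  targets=[
    [0.0017,0,0,0,0,0.0175,0],
    [0.0034,0.0001,0,0,0,0.035,0],
    [0.0051,0.0001,0,0,0,0.0524,0],
    [0.0068,0.0002,0,0,0,0.07,0],
    [0.0085,0.0004,0,0,0,0.0873,0],
    [0.0102,0.0005,0,0,0,0.1047,0],
    [0.0119,0.0007,0,0,0,0.1222,0],
    [0.0136,0.001,0,0,0,0.14,0],
    [0.0153,0.0012,0,0,0,0.1571,0],
    [0.0153,0.0012,0,0,0,0.1571,0],
  ],
)

```text
t: 12.58
tool_pos: [0.4987, 0.0516, 0.1008]
eef_rot: [[0.52, 0.854, 0.001], [0.854, -0.52, 0.0], [0.0, 0.001, -1.0]]
force: [0.2, -0.0, 0.2]
gripper_width: 0.0004
finger_force: 0.0
```

servo_tool(
  targets=[
    [0,0,0,0,0,0,0],
    [0,0,0,0,0,0,0],
    [0,0,0,0,0,0,0],
  ],
)

```text
t: 12.83
tool_pos: [0.4983, 0.0513, 0.1008]
eef_rot: [[0.519, 0.855, 0.0], [0.855, -0.519, 0.0], [0.0, 0.0, -1.0]]
force: [0.3, 0.5, -0.3]
gripper_width: 0.0005
finger_force: 0.0
```

```bash
python3 two.py c5.png
```

```text
(no output)
```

View pics/c5.png

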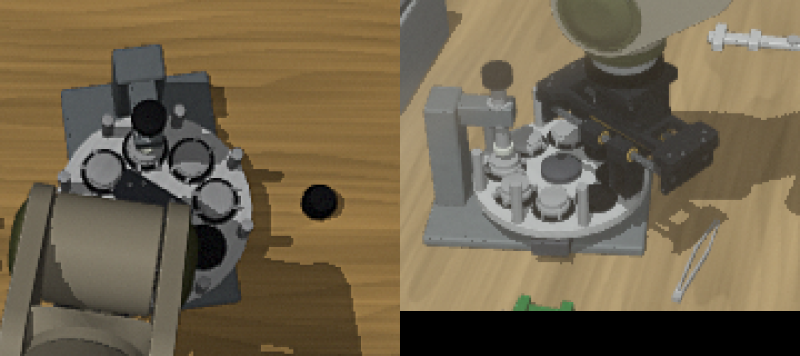

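Watch 3 is under the ram, with watch 2 at (192,158) and watch 1 at (215,200). Next I'll raise the tool and move over the knob.

servo_tool(
  targets=[
    [0,0,-0.03,0,0,0,0],
    [0,0,-0.06,0,0,0,0],
    [0,0,-0.09,0,0,0,0],
    [0,0,-0.12,0,0,0,0],
    [0,0,-0.15,0,0,0,0],
    [0.01,0.035,-0.15,0,0,0,0],
    [0.02,0.07,-0.15,0,0,0,0],
    [0.03,0.105,-0.15,0,0,0,0],
    [0.04,0.14,-0.15,0,0,0,0],
    [0.04,0.14,-0.15,0,0,0,0],
  ],
)

```text
t: 13.77
tool_pos: [0.6428, 0.0107, 0.2486]
eef_rot: [[0.521, 0.854, -0.0], [0.854, -0.521, -0.0], [-0.0, 0.0, -1.0]]
force: [0.7, 0.1, -0.2]
gripper_width: 0.0006
finger_force: 0.0
```

servo_tool(
  targets=[
    [0,0,0.01,0,0,0,0],
    [0,0,0.02,0,0,0,0],
    [0,0,0.03,0,0,0,0],
    [0,0,0.035,0,0,0,0],
    [0,0,0.035,0,0,0,0],
    [0,0,0.035,0,0,0,0],
  ],
)

```text
t: 14.27
tool_pos: [0.6383, 0.0131, 0.2159]
eef_rot: [[0.519, 0.855, -0.0], [0.855, -0.519, 0.0], [-0.0, -0.0, -1.0]]
force: [0.0, -0.3, 0.2]
gripper_width: 0.0004
finger_force: 0.0
```

```bash
python3 two.py c6.png
```

```text
(no output)
```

View pics/c6.png

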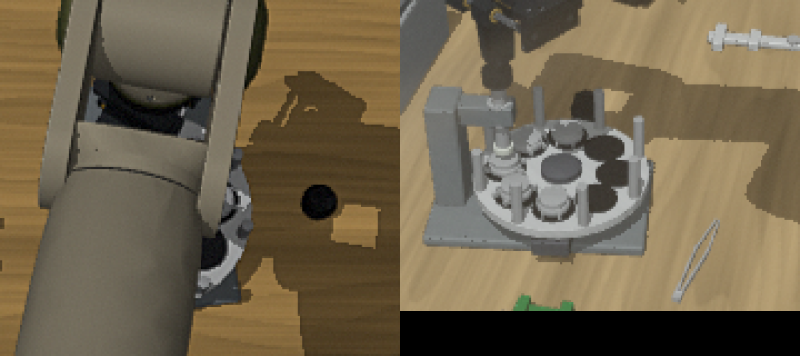

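The side crop shows the fingertips right above the knob, near (497,72). I'll lower in small steps.

servo_tool(
  targets=[
    [0,0,0.002,0,0,0,0],
    [0,0,0.004,0,0,0,0],
    [0,0,0.006,0,0,0,0],
    [0,0,0.008,0,0,0,0],
    [0,0,0.009,0,0,0,0],
    [0,0,0.01,0,0,0,0],
    [0,0,0.011,0,0,0,0],
    [0,0,0.011,0,0,0,0],
  ],
)

```text
t: 15.03
tool_pos: [0.6388, 0.0129, 0.2047]
eef_rot: [[0.519, 0.855, 0.0], [0.855, -0.519, -0.0], [0.0, 0.0, -1.0]]
force: [-1.1, 0.3, 1.0]
gripper_width: 0.0006
finger_force: 1.0
```

servo_tool(
  targets=[
    [0,0,0.0005,0,0,0,0],
    [0,0,0.001,0,0,0,0],
    [0,0,0.0015,0,0,0,0],
    [0,0,0.002,0,0,0,0],
    [0,0,0.0025,0,0,0,0],
    [0,0,0.003,0,0,0,0],
  ],
)

```text
t: 15.53
tool_pos: [0.6388, 0.0129, 0.2017]
eef_rot: [[0.519, 0.855, 0.0], [0.855, -0.519, -0.0], [0.0, 0.0, -1.0]]
force: [0.1, 0.3, 2.4]
gripper_width: 0.0001
finger_force: 1.2
```

servo_tool(
  targets=[
    [0,0,0.0005,0,0,0,0],
    [0,0,0.001,0,0,0,0],
    [0,0,0.0015,0,0,0,0],
    [0,0,0.002,0,0,0,0],
  ],
)

```text
t: 15.87
tool_pos: [0.6388, 0.0129, 0.1997]
eef_rot: [[0.519, 0.855, 0.0], [0.855, -0.519, -0.0], [0.0, 0.0, -1.0]]
force: [-0.9, -0.1, 3.0]
gripper_width: 0.0002
finger_force: 1.3
```

servo_tool(
  targets=[
    [0,0,0.0005,0,0,0,0],
    [0,0,0.001,0,0,0,0],
    [0,0,0.0015,0,0,0,0],
    [0,0,0.002,0,0,0,0],
  ],
)

```text
t: 16.2
tool_pos: [0.6388, 0.0129, 0.1986]
eef_rot: [[0.519, 0.855, 0.001], [0.855, -0.519, -0.0], [0.0, 0.001, -1.0]]
force: [-3.4, 0.3, 9.0]
gripper_width: 0.0005
finger_force: 4.8
```

servo_tool(
  targets=[
    [0,0,0.0005,0,0,0,0],
    [0,0,0.001,0,0,0,0],
    [0,0,0.0015,0,0,0,0],
  ],
)

```text
t: 16.45
tool_pos: [0.6388, 0.0129, 0.1975]
eef_rot: [[0.519, 0.855, 0.001], [0.855, -0.519, -0.0], [0.0, 0.001, -1.0]]
force: [-3.8, 0.6, 9.4]
gripper_width: 0.0009
finger_force: 5.0
```

servo_tool(
  targets=[
    [0,0,0.0005,0,0,0,0],
    [0,0,0.001,0,0,0,0],
    [0,0,0.0015,0,0,0,0],
  ],
)

```text
t: 16.7
tool_pos: [0.6388, 0.0128, 0.196]
eef_rot: [[0.519, 0.855, 0.001], [0.855, -0.519, -0.0], [0.0, 0.001, -1.0]]
force: [-3.7, 0.2, 10.8]
gripper_width: 0.0003
finger_force: 5.1
```

servo_tool(
  targets=[
    [0,0,0.0004,0,0,0,0],
    [0,0,0.0008,0,0,0,0],
  ],
)

```text
t: 16.87
tool_pos: [0.6388, 0.0129, 0.1953]
eef_rot: [[0.519, 0.855, 0.001], [0.855, -0.519, -0.0], [0.0, 0.001, -1.0]]
force: [-3.6, 0.2, 8.9]
gripper_width: 0.0003
finger_force: 5.1
```

servo_tool(
  targets=[
    [0,0,0.0004,0,0,0,0],
    [0,0,0.0008,0,0,0,0],
  ],
)

```text
t: 17.03
tool_pos: [0.6388, 0.0129, 0.1946]
eef_rot: [[0.519, 0.855, 0.002], [0.855, -0.519, -0.0], [0.001, 0.002, -1.0]]
force: [-5.0, 0.8, 13.7]
gripper_width: 0.0005
finger_force: 6.8
```

servo_tool(
  targets=[
    [0,0,0.0003,0,0,0,0],
    [0,0,0.0006,0,0,0,0],
    [0,0,0.0006,0,0,0,0],
  ],
)

```text
t: 17.28
tool_pos: [0.6388, 0.0129, 0.1946]
eef_rot: [[0.519, 0.855, 0.002], [0.855, -0.519, -0.001], [0.001, 0.002, -1.0]]
force: [-4.6, 1.2, 14.9]
gripper_width: 0.0006
finger_force: 7.1
```

servo_tool(
  targets=[
    [0,0,0.0004,0,0,0,0],
    [0,0,0.0008,0,0,0,0],
    [0,0,0.0008,0,0,0,0],
  ],
)

```text
t: 17.53
tool_pos: [0.6389, 0.0129, 0.1946]
eef_rot: [[0.519, 0.855, 0.003], [0.855, -0.519, -0.001], [0.001, 0.003, -1.0]]
force: [-6.6, -0.1, 18.4]
gripper_width: 0.0004
finger_force: 9.2
```

The position stays at 0.1946 while the force climbs to 18 N, after about 4 mm of yielding, so the caseback is home. I'll rise gently.

servo_tool(
  targets=[
    [0,0,-0.002,0,0,0,0],
    [0,0,-0.004,0,0,0,0],
    [0,0,-0.007,0,0,0,0],
    [0,0,-0.01,0,0,0,0],
    [0,0,-0.014,0,0,0,0],
    [0,0,-0.018,0,0,0,0],
    [0,0,-0.025,0,0,0,0],
    [0,0,-0.04,0,0,0,0],
    [0,0,-0.06,0,0,0,0],
    [0,0,-0.08,0,0,0,0],
  ],
)

```text
t: 18.37
tool_pos: [0.6385, 0.0129, 0.2724]
eef_rot: [[0.519, 0.855, -0.001], [0.855, -0.519, 0.0], [-0.0, -0.001, -1.0]]
force: [0.3, -0.6, -0.6]
gripper_width: 0.0001
finger_force: 0.0
```

servo_tool(
  targets=[
    [0,-0.02,0,0,0,0,0],
    [0,-0.05,0,0,0,0,0],
    [0,-0.08,0,0,0,0,0],
    [0,-0.11,0,0,0,0,0],
    [0,-0.14,0,0,0,0,0],
    [0,-0.17,0,0,0,0,0],
    [0,-0.2,0,0,0,0,0],
    [0,-0.22,0,0,0,0,0],
    [0,-0.22,0,0,0,0,0],
    [0,-0.22,0,0,0,0,0],
  ],
)

```text
t: 19.2
tool_pos: [0.4506, 0.1274, 0.2724]
eef_rot: [[0.518, 0.855, 0.001], [0.855, -0.518, -0.0], [0.0, 0.001, -1.0]]
force: [0.6, -1.1, -0.5]
gripper_width: 0.0007
finger_force: 0.0
```

```bash
python3 two.py c7.png
```

```text
(no output)
```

View pics/c7.png

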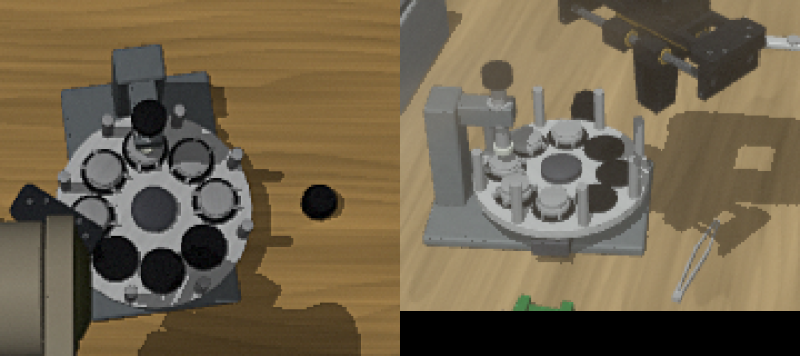

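The ram is back up with its knob at (497,72), watch 3 is still under it, and the robot is clear. I'm handing in.

```bash
python3 -c "
from station import ticket
print(ticket.hand_in())"
```

```text
the job is handed in; nothing more can be done
None
```

The job is handed in: watches 1, 2 and 3 came under the ram in turn, watch 3's caseback was pressed home at about 18 N, the ram sprang back up, and the arm is clear of everything; no verdict was returned.

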